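# Switch the milling-ball feeder to its other tray and let the balls run

## Task

With a fingertip, press down the raised end of the white seesaw gate on the ball feeder so that it rocks over its pivot and leans the other way. Then push the red release post sideways until all three porcelain balls roll down that other chute and lie in the tray there. Do not touch the balls themselves or pick anything up, and leave the glaze jar, cup and small pot where they stand.

Things in the scene. Friction and masses are not known exactly. Their poses are not given: they have to be found in the camera images.
- sorter: ball feeder, fixed to the table. Origin: on the table under the seesaw's pivot, midway between the trays. z up, y along the seesaw towards the blue tray, x up the feed chute, away from the robot. Grey base 620 mm along y, 12 mm thick. The clear-walled feed chute, 42 mm wide, slopes down from x = +180 mm to its mouth at x = +40 mm; its walls are at most 180 mm above the table
- seesaw (a joint): tilt (rad) of the white seesaw gate about the feeder's x, pivot 100 mm up. Trough 260 mm along y, 70 mm wide. Positive: +y (blue) end up, balls run to -y (green); negative: the reverse. Top-heavy (steel bar at mid-length, top up to 175 mm), no spring: rests at its stop, -0.26 or +0.26 (start varies), and past 0 falls over by itself. About 0.5 N on a pad rocks it
- pad_left (a point): centre of the top of the orange press pad at the +y end of the seesaw (pad 50 mm along x, 40 mm along y, 6 mm thick, standing out on the robot's side of the trough). Level, it lies at x = -68, y = +115, z = 103 mm in the feeder's frame; about 132 mm above the table when raised, 73 mm when lowered; nothing is beneath it down to the 12 mm base
- pad_right (a point): the same on the orange pad at the -y end (y = -115 mm)
- release (a joint): displacement of the red release slide in m along the feeder's y axis, -0.055 to +0.055; near 0 its blade (44 mm wide) blocks the mouth of the feed chute. It may be pushed either way; from about 0.040 on, the mouth is fully open and the balls run out. It has 1.5 N friction and stays where it is left
- release_post (a point): centre of the red release post, an upright round post 14 mm in diameter on the slide, from 172 to 217 mm above the table; this point is 195 mm up, at x = +45 mm in the feeder's frame. Push it sideways along the feeder's y with the side of a finger
- tray_left (a point): middle of the inner floor of the blue tray (+y end), 16 mm above the table; inside about 102 mm along x by 84 mm along y; walls 65 mm high, the wall under the chute 28 mm
- tray_right (a point): the same for the green tray (-y end)
- glaze_jar: bystander: terracotta jar with white cap, 56 mm in diameter, 75 mm high, loose on the table beside the feed chute; origin at the centre of its underside
- cup: bystander: blue ceramic cup, 68 mm across, 75 mm high, loose on the table on the other side of the feed chute; origin at the centre of its underside
- pot: bystander: small pale pot with some yellow on it, 48 mm in diameter, 60 mm high, loose on the table between robot and feeder; origin at the centre of its underside
- ball0_center (a point): centre of a white porcelain milling ball, 28 mm in diameter, 28 g, waiting in the feed chute (nearest the release at the start)
- ball1_center (a point): centre of a white porcelain milling ball, 28 mm in diameter, 28 g, waiting in the feed chute (in the middle at the start)
- ball2_center (a point): centre of a white porcelain milling ball, 28 mm in diameter, 28 g, waiting in the feed chute (farthest up at the start)
Mind the look-alikes: they are no part of the job. Leave any yellow look-alike of the part that bears ball1_center alone.

How it is judged:
By the outcome, as a careful person would: the job done as asked, in the order asked, and still so for the second after the job is handed in, with the robot touching nothing.
It also fails if it takes over 45 s, if anything falls off the work surface, if the arm or the gripper's body presses on something with over 40 N, if the wrist force passes 120 N, or if a joint passes its speed limit or range.

## Robot

A 6-joint arm with a two-finger parallel gripper is mounted at the origin on the work surface. World frame = base frame: x ahead of the robot, y to its left, z up, the work surface at z = 0. Lengths are in m, angles in rad, forces in N, time in s.
With the tool pointing down it reaches from about 0.375 to 0.9 m from the base axis. Payload 3.1 kg.
Tool frame: the origin (TCP) lies where the fingers leave the gripper's body, on its centre line; the fingertips stand 73 mm ahead of it and the grasp point (between the pads) lies 54 mm ahead of it; z points along the fingers, y is the line along which they close (so a half turn about z gives the same grasp; the last joint's range is limited). The gripper opens to 85 mm and grips with 20 to 120 N. Pads are 22 mm wide; open, the fingers measure 114 mm over their backs; the gripper's body (76 mm by 85 mm) begins 54 mm behind the grasp point. The pads swing forward as they close: fully open they stand 13 mm farther back than shut.
Start: joints at [1.137, 0.527, 1.433, -0, 1.181, -0.178], TCP at [0.157, 0.605, 0.304] pointing down, gripper open.
Joint ranges: [-3.08, 3.08], [-0.75, 2.2], [0.22, 2.44], [-1.43, 4.57], [0, 2.65], [-2.85, 2.85]. Speed limits (rad/s): [2.79, 2.79, 3.14, 3.14, 3.14, 3.14].

## Interface

Orientations are given as a unit quaternion [x, y, z, w].
In Python, from station import manip gives the robot as it stands.
- The arm moves only by the tool step_arm, never from a script. Its argument "moves" is one flat list of numbers, 5 for each row, row after row: the opening, from 0 (shut) to 1 (fully open), then the shift along the world's x, y, z scaled (see below), then the turn about the world's z scaled (see below). In form: [fingers, x, y, z, yaw, fingers, x, y, z, yaw, ...]. A call has 1 to 12 rows; each row is the pose to reach, as a shift and turn from the pose commanded when the call began, turning the shorter way round; what a row does not reach only later rows make up. The controller multiplies each number of a shift by 200 mm and each number of a turn by pi rad. A row lasts 1/8 s, in which the tool goes at most 62.5 mm and 10.7 degrees, less where a joint would pass 70% of its speed; a pose out of reach is approached as far as the arm can. A call with a number of a shift or a turn outside -1 to 1 is refused whole. A call with a gripper value outside its range is refused whole. The fingers move at their own pace and stop on an object; "grip_force" is the grip in N (left out, the last holds). Time passes only in rows, so rows that repeat a pose let the fingers close. It gives the time, the measured TCP pose, the force, the opening and the grip force at its end, in the units of the state.
- manip.sense(): the state, without advancing time (a new reading comes with each control period).
- manip.snapshot(name): name is "scene" or "top"; returns a dict with "color" (420x560x3 uint8, blue, green, red), "z_map" (420x560 float32, m along the optical axis (not along the pixel's ray), 0 where there is no reading), "fovy" (degrees; the focal length in pixels is half the picture's height over the tangent of half this angle, whatever the lens; pixels are square), "cx", "cy" (the principal point, pixels), "R" (3x3) and "t" (3): a world point X has camera coordinates R X + t. Camera axes: x right, y down, z forward; pixel columns grow to the right and rows downward; lengths in m; the calibration is good to about 2 mm. A picture is of the moment at which its call begins.
- manip.sign_off(): hands the job in; it is judged then, once.
The state is a dict: "t": time; "q": joint angles; "qd": joint speeds; "tau": joint torques, N m; "tcp_pos": TCP position; "tool_rot": TCP orientation; "force": force on the tool from outside, world axes, zero at the start; "ft_torque": the same for the moment, N m; "finger_gap": opening from 0.0 (shut) to 1.0 (fully open); "gripper_force": force on a finger pad.
Only numpy, scipy, OpenCV 4.12 (cv2) and the standard library are available. Lean on these libraries where they do the work, as an engineer would, in place of code of your own. Each camera call takes 0.05 s, during which the arm holds its last target. There are 200 camera calls.

## Working session

There is one attempt and no reset: what is moved stays moved. The work goes in short steps, Python scripts to look and compute and a tool call to move; the robot and the scene stay as the last step left them, time stands still between calls to the robot, and variables do not carry over. Pictures are saved under pics/ and viewed, at most 10 in all, crops included, and the job is handed in when it is done.

Besides the shell and the picture viewer there is one more tool, called after "Emit:" in YAML: its name, and indented under it one key for each argument. step_arm: Moves the arm, as the interface text tells. Its arguments: {"type":"object","properties":{"moves":{"type":"array","items":{"type":"number"}},"grip_force":{"type":"number"}},"required":["moves"]}

```bash
mkdir -p pics; cat > h.py <<'E'
import numpy as np, cv2
from station import manip
def snap(n):
    s=manip.snapshot(n); c=s["color"]; f=c.shape[0]/2/np.tan(np.radians(s["fovy"])/2)
    z=s["z_map"]; v,u=np.mgrid[:c.shape[0],:c.shape[1]]
    P=np.stack([(u-s["cx"])/f*z,(v-s["cy"])/f*z,z],-1)
    W=(P-s["t"])@s["R"]   # R^T (P-t)
    W[z==0]=np.nan
    return c,W,s
E
python3 - <<'E'
from h import *
for n in("scene","top"):
    c,W,s=snap(n); cv2.imwrite(f"pics/{n}0.png",c); np.save(f"{n}0.npy",W); np.save(f"{n}0c.npy",c)
    print(n,s["fovy"],-s["R"].T@s["t"])
print(manip.sense())
E
```

```text
scene 52.67154489233986 [1.22034246 0.40675809 0.75102058]
top 46.54002591462387 [0.53701507 0.0458482  1.04240437]
{'t': 0.1, 'q': array([ 1.13749239e+00,  5.28375090e-01,  1.43375047e+00,  1.19176979e-05,
        1.18138321e+00, -1.78496629e-01]), 'qd': array([ 2.05565183e-04, -8.67658792e-04, -4.18569055e-03,  8.25605892e-05,
       -1.51411718e-03, -2.20990649e-04]), 'tau': array([-7.89618061e-04, -4.43303132e+01, -1.78586018e+01, -2.99477733e-04,
        3.90966583e-03, -1.32346008e-05]), 'tcp_pos': array([0.15729583, 0.60437885, 0.30303771]), 'tool_rot': array([ 1.27061460e-01,  9.91894383e-01, -9.11918935e-04, -2.93774698e-04]), 'force': array([-0.30297602,  0.06146243, -0.10085196]), 'ft_torque': array([-0.00896041, -0.03421223, -0.07851161]), 'gripper_force': 0.0, 'finger_gap': 1.0015142009105384}
```

View pics/scene0.png

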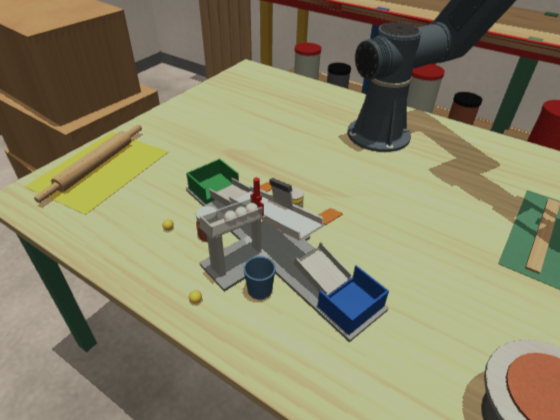

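View pics/top0.png

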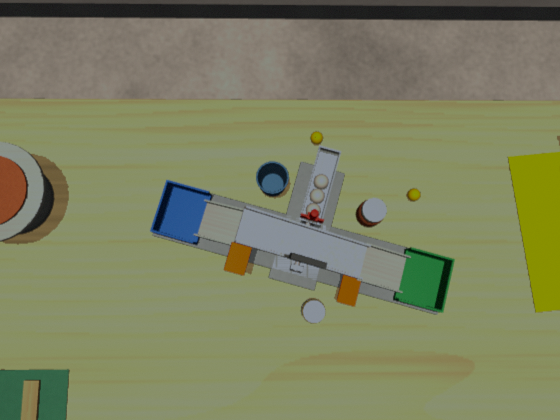

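The top view shows the orange pads at (237,258) on the blue side and (348,290) on the green side. The red post is at (314,214), the white balls at (313–321,180–210) and the pot at (313,311). The yellow balls at (317,137) and (414,194) are look-alikes lying on the table. In the scene view the post is at (257,190) and the pads at (265,187) and (330,216).

```bash
python3 - <<'E'
from h import *
for n in("scene","top"):
    W=np.load(n+"0.npy"); c=np.load(n+"0c.npy"); h=cv2.cvtColor(c,cv2.COLOR_BGR2HSV).astype(int)
    H,S,V=h[...,0],h[...,1],h[...,2]
    ws=(W[...,0]>.3)&(W[...,0]<.95)&(abs(W[...,1])<.45)&(W[...,2]>.01)
    for nm,m in dict(orange=(H>6)&(H<16)&(S>180)&(V>120),red=((H<5)|(H>174))&(S>170)&(W[...,2]>.14),blue=(H>105)&(H<125)&(S>150),green=(H>50)&(H<80)&(S>150)).items():
        k,l,st,ce=cv2.connectedComponentsWithStats((m&ws).astype(np.uint8))
        for i in range(1,k):
            if st[i,4]>15:
                p=W[l==i]; print(n,nm,st[i,4],ce[i].round(),np.median(p,0).round(4),p.min(0).round(3),p.max(0).round(3))
# top-view details
W=np.load("top0.npy")
for nm,(u,v) in dict(pot=(313,311),jar=(374,209),cup=(272,182),b0=(313,210),b1=(317,196),b2=(321,181),post=(314,213),bar=(307,260),seeL=(250,227),seeR=(355,260)).items():
    print(nm,np.nanmedian(W[v-1:v+2,u-1:u+2].reshape(-1,3),0).round(3))
c=np.load("top0c.npy")
cv2.imwrite("pics/crop.png",cv2.resize(c[130:330,140:460],None,fx=2.5,fy=2.5,interpolation=cv2.INTER_CUBIC))
E
```

```text
scene orange 44 [266. 186.] [ 0.5205 -0.0904  0.0736] [ 0.503 -0.105  0.068] [ 0.577 -0.037  0.139]
scene orange 131 [330. 215.] [0.5823 0.1272 0.1337] [0.562 0.107 0.127] [0.614 0.143 0.139]
scene red 164 [256. 193.] [ 0.6636 -0.0122  0.1779] [ 0.654 -0.034  0.149] [0.67  0.004 0.217]
scene blue 2435 [354. 301.] [0.6794 0.2487 0.0297] [0.624 0.189 0.012] [0.752 0.301 0.068]
scene green 654 [209. 177.] [ 0.5331 -0.2786  0.0434] [ 0.485 -0.303  0.015] [ 0.613 -0.197  0.065]
top red 124 [312. 216.] [ 0.656  -0.0157  0.1879] [ 0.651 -0.036  0.147] [0.664 0.002 0.221]
top blue 2419 [180. 212.] [0.6894 0.2506 0.0174] [0.621 0.186 0.011] [0.746 0.298 0.07 ]
top green 2516 [425. 280.] [ 0.5458 -0.2621  0.0176] [ 0.485 -0.307  0.011] [ 0.61  -0.194  0.07 ]
pot [ 0.485 -0.025  0.06 ]
jar [ 0.687 -0.149  0.075]
cup [0.757 0.057 0.007]
b0 [ 0.663 -0.016  0.217]
b1 [ 0.698 -0.028  0.161]
b2 [ 0.725 -0.035  0.164]
post [ 0.658 -0.017  0.216]
bar [ 0.581 -0.008  0.162]
seeL [0.644 0.097 0.128]
seeR [ 0.585 -0.109  0.07 ]
```

View pics/crop.png

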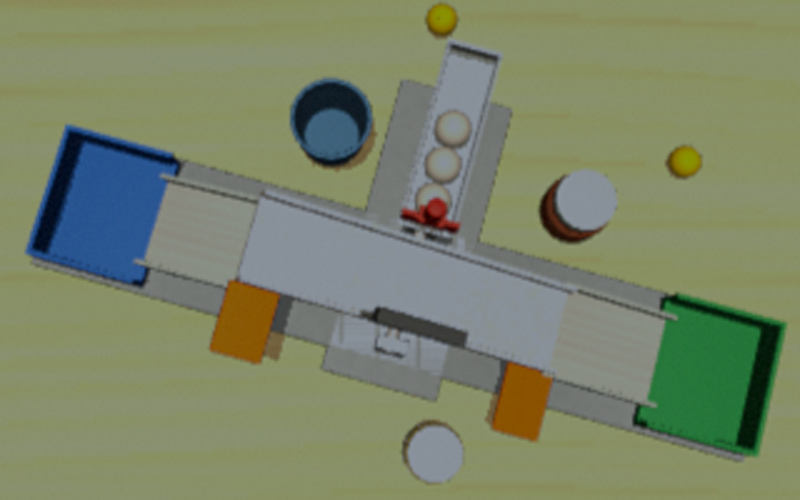

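The crop shows both orange pads, with the blue-side one raised at z≈0.134. The blue tray centre (0.689, 0.251) and green tray centre (0.546, −0.262) put the feeder origin at about (0.618, −0.006), with y along (0.27, 0.963). From that the post should be at (0.661, −0.018), and it measures (0.658, −0.017). The raised pad should be at about (0.582, 0.118), which also agrees. The tool's y axis is already parallel to the feeder's y, so no turn is needed. I'll go above the pad with the fingers shut.

Emit:
step_arm:
  moves: [0,0.85,-1,0,0,0,0.85,-1,0,0,0,0.85,-1,0,0,0,0.85,-1,0,0,0,0.85,-1,0,0]
  grip_force: 40

```text
t: 0.72
tcp_pos: [0.3294, 0.4022, 0.3036]
tool_rot: [0.129, 0.992, -0.001, -0.0]
force: [-0.8, 0.5, -0.5]
finger_gap: 0.003
gripper_force: 0.0
```

Emit:
step_arm:
  moves: [0,0.85,-1,0,0,0,0.85,-1,0,0,0,0.85,-1,0,0,0,0.85,-1,0,0,0,0.85,-1,0,0]

```text
t: 1.35
tcp_pos: [0.5, 0.2028, 0.3038]
tool_rot: [0.129, 0.992, 0.0, 0.001]
force: [0.1, 0.7, -0.2]
finger_gap: 0.002
gripper_force: 0.0
```

Emit:
step_arm:
  moves: [0,0.42,-0.42,-0.3,0,0,0.42,-0.42,-0.3,0,0,0.42,-0.42,-0.3,0,0,0.42,-0.42,-0.3,0]

```text
t: 1.85
tcp_pos: [0.5807, 0.1218, 0.2432]
tool_rot: [0.127, 0.992, 0.0, -0.001]
force: [-0.5, 0.3, 0.5]
finger_gap: 0.002
gripper_force: 0.0
```

```bash
python3 - <<'E'
from h import *
W=np.load("top0.npy"); print(W[258,237],W[290,348])
c,W,s=snap("scene"); cv2.imwrite("pics/s1.png",cv2.resize(c[120:330,170:410],None,fx=2.5,fy=2.5))
q=manip.sense(); print(q["t"],q["tcp_pos"],q["finger_gap"],q["force"])
E
```

```text
[0.58592054 0.1198904  0.13435021] [ 0.52624176 -0.09340578  0.0726368 ]
1.9 [0.58045635 0.12226745 0.24383232] -0.0023387496636699556 [0.72905504 0.17656397 0.78346164]
```

View pics/s1.png

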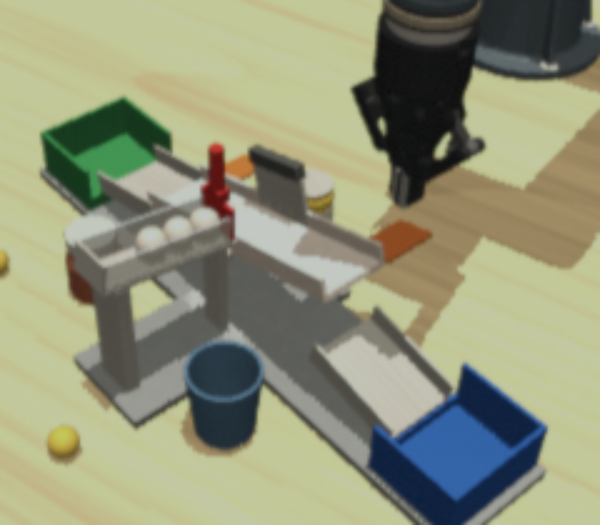

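The fingertip, at (405,195) in the crop, is right over the raised orange pad at (400,240). Next I press down slowly and lift off.

Emit:
step_arm:
  moves: [0,0,-0.01,-0.14,0,0,0,-0.01,-0.18,0,0,0,-0.01,-0.22,0,0,0,-0.01,-0.26,0,0,0,-0.01,-0.3,0,0,0,-0.01,-0.34,0,0,0,-0.01,-0.38,0,0,0,-0.01,-0.41,0,0,0,-0.01,-0.43,0,0,0,-0.01,-0.43,0]

```text
t: 3.15
tcp_pos: [0.5814, 0.1188, 0.1575]
tool_rot: [0.127, 0.992, -0.0, -0.0]
force: [-0.2, 0.5, -0.3]
finger_gap: 0.004
gripper_force: 0.0
```

Emit:
step_arm:
  moves: [0,0,0,0.2,0,0,0,0,0.5,0,0,0,0,0.8,0,0,0,0,0.8,0]

```text
t: 3.65
tcp_pos: [0.5842, 0.119, 0.3242]
tool_rot: [0.127, 0.992, 0.001, 0.007]
force: [-0.1, 0.3, -0.1]
finger_gap: 0.001
gripper_force: 0.0
```

```bash
python3 - <<'E'
from h import *
c,W,s=snap("scene"); cv2.imwrite("pics/s2.png",cv2.resize(c[120:330,170:410],None,fx=2.5,fy=2.5))
q=manip.sense(); print(q["t"],q["tcp_pos"],q["finger_gap"],q["force"])
E
```

```text
3.7 [0.58254282 0.11888785 0.32103774] -0.0007708626025320437 [-0.80642695 -0.82275389  0.08372411]
```

View pics/s2.png

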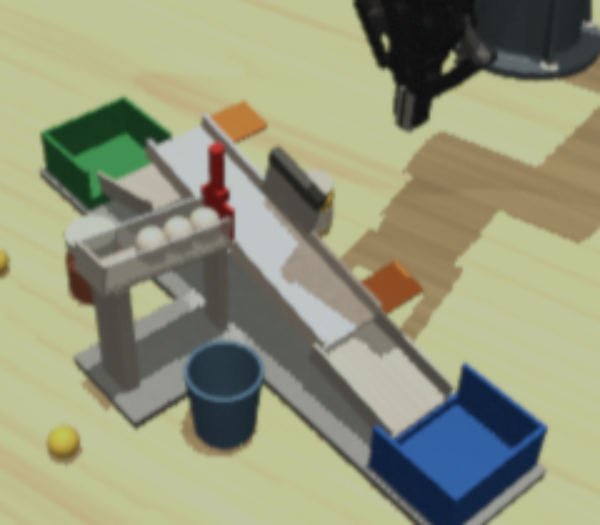

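The seesaw now leans to the blue side: the pad at (395,285) is down and the green-end pad at (240,120) is up. The balls are still held. I'll bring the finger beside the post on its blue side and push towards green.

Emit:
step_arm:
  moves: [0,0.46,-0.44,0,0,0,0.46,-0.44,0,0,0,0.46,-0.44,0,0,0,0.46,-0.44,-0.15,0,0,0.46,-0.44,-0.275,0,0,0.46,-0.44,-0.275,0]

```text
t: 4.45
tcp_pos: [0.6707, 0.0317, 0.2589]
tool_rot: [0.127, 0.992, 0.0, -0.005]
force: [0.1, -0.6, -0.1]
finger_gap: -0.003
gripper_force: 0.0
```

```bash
python3 - <<'E'
from h import *
c,W,s=snap("scene"); cv2.imwrite("pics/s3.png",cv2.resize(c[120:330,170:410],None,fx=2.5,fy=2.5))
q=manip.sense(); print(q["t"],q["tcp_pos"],q["finger_gap"],q["force"])
E
```

```text
4.5 [0.67196405 0.03153103 0.26089605] 0.002495466510283988 [0.71302199 0.2870496  0.0666913 ]
```

View pics/s3.png

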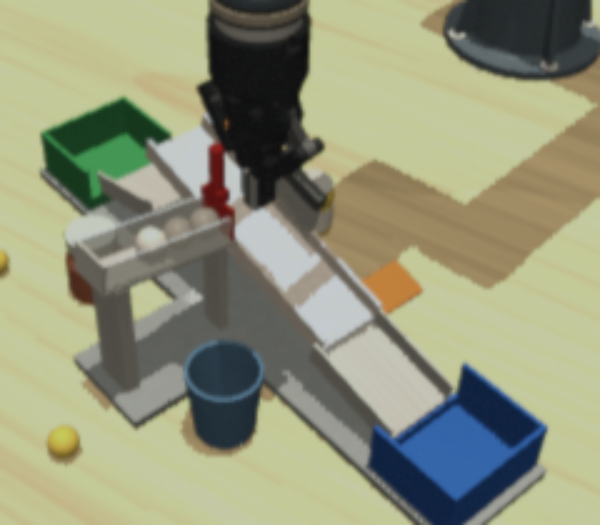

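The finger hangs beside the post, with the tip at (260,200) and the post at (217,180) in the crop, at the post's x. Now I push along −y of the feeder.

Emit:
step_arm:
  moves: [0,-0.02,-0.072,0,0,0,-0.035,-0.125,0,0,0,-0.048,-0.17,0,0,0,-0.06,-0.215,0,0,0,-0.074,-0.265,0,0,0,-0.088,-0.315,0,0,0,-0.1,-0.355,0,0,0,-0.105,-0.375,0,0,0,-0.105,-0.375,0,0]

```text
t: 5.62
tcp_pos: [0.6521, -0.0447, 0.2626]
tool_rot: [0.127, 0.992, -0.0, -0.001]
force: [0.3, 0.3, -0.6]
finger_gap: 0.0
gripper_force: 0.0
```

```bash
python3 - <<'E'
from h import *
c,W,s=snap("scene"); cv2.imwrite("pics/s4.png",cv2.resize(c[120:330,170:410],None,fx=2.5,fy=2.5))
q=manip.sense(); print(q["t"],q["tcp_pos"],q["finger_gap"],q["force"])
h=cv2.cvtColor(c,cv2.COLOR_BGR2HSV); m=((h[...,0]<5)|(h[...,0]>174))&(h[...,1]>170)&(W[...,2]>.19)&(W[...,0]>.5)&(abs(W[...,1])<.2)
print(m.sum(),np.nanmedian(W[m],0))
E
```

```text
5.675 [ 0.65210731 -0.04449081  0.26256797] -0.0012616902750722675 [ 0.64862093  0.21716587 -0.69501573]
12 [ 0.65192338 -0.06172698  0.20712992]
```

View pics/s4.png

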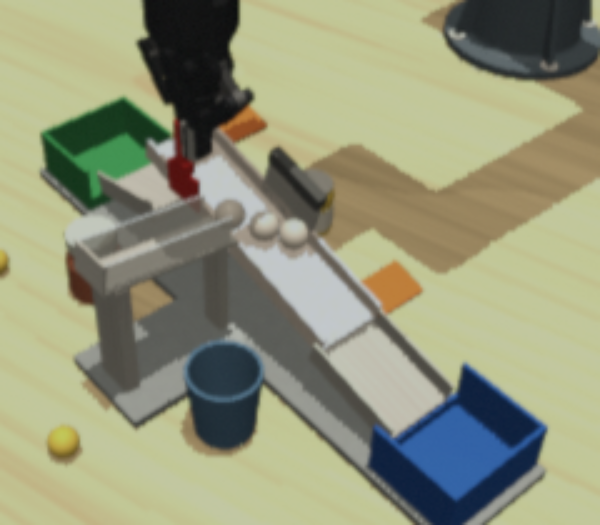

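The post has moved about 45 mm and the three balls at (230,212), (265,225) and (293,233) are running out towards blue. I'll wait, then back off and lift clear.

Emit:
step_arm:
  moves: [0,0,0,0,0,0,0,0,0,0,0,0,0,0,0,0,0,0,0,0,0,0,0,0,0,0,0,0,0,0,0,0,0,0,0,0,0,0,0,0]

```text
t: 6.68
tcp_pos: [0.6525, -0.0442, 0.2629]
tool_rot: [0.127, 0.992, 0.0, -0.0]
force: [-0.6, 0.9, 0.1]
finger_gap: -0.004
gripper_force: 0.0
```

Emit:
step_arm:
  moves: [0,0.01,0.04,0,0,0,0.01,0.04,0.15,0,0,0.01,0.04,0.4,0,0,-0.4,0.04,0.6,0,0,-0.8,0.04,0.6,0,0,-0.8,0.04,0.6,0,0,-0.8,0.04,0.6,0,0,-0.8,0.04,0.6,0]

```text
t: 7.68
tcp_pos: [0.4934, -0.0361, 0.3835]
tool_rot: [0.127, 0.992, -0.0, 0.001]
force: [0.1, -0.1, -0.1]
finger_gap: -0.0
gripper_force: 0.0
```

```bash
python3 - <<'E'
from h import *
c,W,s=snap("scene"); d,W,s=snap("top")
cv2.imwrite("pics/s5.png",np.hstack([cv2.resize(c[120:330,170:410],(400,350)),cv2.resize(d[130:330,140:460],(400,350))]))
q=manip.sense(); print(q["t"],q["tcp_pos"],q["force"])
E
```

```text
7.775 [ 0.49385227 -0.03628778  0.38292194] [ 0.80737688 -0.07243051  1.14643279]
```

View pics/s5.png

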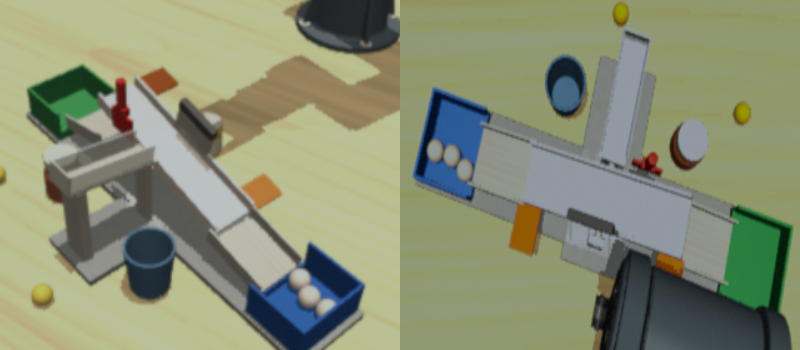

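All three white balls lie in the blue tray, at (300,278), (308,297) and (326,308) on the left and (435,150), (452,156) and (465,170) on the right. The gate leans to blue, the jar and cup have not moved, and the arm is clear of everything. I'm handing in.

```bash
python3 -c "
from station import manip
print(manip.sign_off())"
```

```text
the job is handed in; nothing more can be done
None
```

The gate was rocked over to the blue side, the release was pushed open, and all three porcelain balls lie in the blue tray; the job was handed in about 8 s into the 45 s allowed, and no verdict came back.

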